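# Proof-load a cast block on the bench pull tester

## Task

Proof-load the cast block in the bench pull tester: first press the red pad of the clamp lever down until the spring latch catches and keeps it down, so that the block cannot leave its seat. Then pull the orange handle of the spring gauge straight out until the black pointer stands level with the red marker on the scale, without going well past it, and keep it there: finish still holding the handle at the marker, since the spring draws it back if it is let go. Leave the red marker as it is set and do not disturb the things lying around.

Things in the scene. Friction and masses are not known exactly. Their poses are not given: they have to be found in the camera images.
- tester: Pull tester: blue bed plate 360 x 130 x 12 mm (own x -170 to +190), cross foot under the clamp (x 75 to 190, y -120 to 80), bolted down. Origin: underside, on the pull line; z up. -x is the pulling direction: orange handle at the -x end, mint-green block in a dark seat at +x. The steel clamp arm crosses it along y at x 104.5: hinge at y -85, red pad on the +y side.
- clamp_lever (a joint): Steel clamp lever: hinge parallel to the tester's x at tester (104.5, -85, 60) mm. 0 = raised (sprung up 26 degrees), grows as the pad goes down; 0.45 = held by the latch, 0.49 = hard stop; press to 0.47 or more for the bolt to snap over its pin. Takes 3 to 8 N on the pad all the way. Down, its forked jaw stands 1.5 mm before the block and takes the pull.
- lever_pad (a point): Middle of the top face of the red lever pad (30 mm by 52 mm, the long side along the arm, 12 mm thick), 208 mm from the hinge axis; raised it is at tester (x 104.5, y 84, z 180), latched at about (104.5, 120, 95) mm: it goes down and outward on an arc. Its axes tilt with the lever.
- latch_bolt (a joint): Brass spring bolt with a bevelled nose, in an aluminium post 94 mm high beside the lever (tester x 125 to 155, y 42 to 66). 0 = fully out; the lever's pin pushes it back by 9 mm in passing and it snaps out over the pin.
- sample (a joint): How far the mint-green cast block (50 x 48 x 31 mm, cast-in steel eye) has been pulled out of its seat towards the handle, in m: 0 = home; about 0.0015 to 0.003 when it bears on the clamp jaw under load. With the lever up nothing stops it.
- gauge (a joint): Pull-out of the spring gauge relative to the block, in m: 0 = no load, grows as the handle is pulled to the tester's -x, 0.10 = end stop. The spring pulls back with about 1 N at 0 plus 0.2 N per mm. The pointer's travel along the scale is gauge + sample.
- pull_handle: Handle of the gauge, a D of steel rods with an orange cross bar, 14 mm thick and 94 mm long along the tester's y, free for 74 mm between the two rods. For its middle use handle_grip.
- handle_grip (a point): Middle of the orange cross bar, 60 mm above the table, at tester (-150, 0, 60) mm with no load. There is 36 mm free space between the bar and the gauge's end plate, and nothing above or outside the bar. Axes as the tester's.
- pointer_tip (a point): Tip of the black pointer on the front of the gauge; moves with the handle, 180 mm towards +x of the bar, 45 mm above the table; at tester (30, 45.5, 45) mm with no load. Axes as the tester's.
- marker (a joint): Position of the red marker along the scale in m, counted in the same direction and from the same zero as the pointer (0 = level with the pointer at no load; a black tick every 10 mm). It is set between 0.04 and 0.07 and stays where it is unless pushed.
- marker_tip (a point): Tip of the red marker, a clip 14 x 16 x 18 mm on the outer edge of the white scale bar, 45 mm above the table. Axes as the tester's: pointer and marker are level when both have the same x in the tester's frame.
- pitcher: Bystander: steel pouring cup with handle, 84 mm across, 95 mm high; origin under its middle.
- spare_block: Bystander: another mint-green cast block with a steel eye, 50 x 48 x 31 mm; origin under its middle.
- snips: Bystander: tin snips lying flat, red loop handles, 235 mm long, 14 mm high; origin under the pivot end.

How it is judged:
On the way, in this order (a step that is already met when the one before it is completed fails the run):
1. the clamp lever is down with the latch bolt out over its pin, while the gauge is still unloaded (value of joint clamp_lever above 0.435 rad and value of joint latch_bolt below 0.003 m and value of joint gauge below 0.01 m), for 0.2 s.
2. the gauge is pulled out by its handle until the pointer is level with the marker (5 mm) (x of pointer_tip in the frame of marker_tip between -0.005 and 0.005 m and contact force between the fingers and pull_handle above 3 N), for 0.3 s.
At the end, for the whole second after the job is handed in: The gripper is still holding the orange handle (more than 3 N between fingers and handle) with the gauge at rest and its pointer within 5 mm of the red marker; the clamp lever is down behind its latch bolt and the block is within 6 mm of home in its seat (all of step 2 and velocity of joint gauge between -0.01 and 0.01 m/s and value of joint clamp_lever above 0.435 rad and value of joint latch_bolt below 0.003 m and value of joint sample below 0.006 m); the arm keeps its last pose, push and grip.
It fails at once if the cast block is dragged out of its seat (8 mm) (value of joint sample above 0.008 m).
It fails at once if the gauge is pulled more than 12 mm past the marker (x of pointer_tip in the frame of marker_tip below -0.012 m).
It fails at once if the red marker is shifted (5 mm) (distance of marker_tip from where it was at the start of the episode above 0.005 m).
It fails at once if a bystander is pushed (30 mm) (distance of any of pitcher, spare_block, snips from where it was at the start of the episode above 0.03 m).
It also fails if it takes over 45 s, if anything falls off the work surface, if the arm or the gripper's body presses on something with over 40 N, if the wrist force passes 120 N, or if a joint passes its speed limit or range.

## Robot

A 6-joint arm with a two-finger parallel gripper is mounted at the origin on the work surface. World frame = base frame: x ahead of the robot, y to its left, z up, the work surface at z = 0. Lengths are in m, angles in rad, forces in N, time in s.
With the tool pointing down it reaches from about 0.275 to 0.725 m from the base axis. Payload 15.9 kg.
Tool frame: the origin (TCP) lies where the fingers leave the gripper's body, on its centre line; the fingertips stand tcp_to_tips ahead of it and the grasp point (between the pads) lies 54 mm ahead of it (tcp_to_tips is the distance from the TCP to the fingertips, in m); z points along the fingers, y is the line along which they close (so a half turn about z gives the same grasp; the last joint's range is limited). The gripper opens to 85 mm and grips with 20 to 120 N. Pads are 22 mm wide; open, the fingers measure 114 mm over their backs; the gripper's body (76 mm by 85 mm) begins 54 mm behind the grasp point. The pads swing forward as they close: fully open they stand 13 mm farther back than shut.
Start: joints at [1.223, 0.213, -0.034, 1.323, 0, 1.571], TCP at [0.17, 0.47, 0.304] pointing down, gripper open.
Joint ranges: [-2.98, 2.98], [-0.74, 1.72], [-1.14, 1.35], [-2.1, 2.04], [-1.57, 1.44], [-3.14, 3.14]. Speed limits (rad/s): [1.89, 1.89, 2.39, 2.57, 3.14, 3.14].

## Interface

Orientations are given as a rotation vector (axis times angle).
In Python, from rig import get_state, capture, camera_model, sign_off, tcp_to_tips gives the robot as it stands.
- The arm moves only by the tool arm_command, never from a script. Its argument "targets" is text: rows parted by semicolons, each of 5 numbers parted by spaces: the shift along the tool's x, y, z as a fraction of full scale, then the turn about the tool's z as a fraction of full scale, then the opening, from 0 (shut) to 1 (fully open). A call has 1 to 5 rows; each row shifts and turns the commanded pose from where the row before left it, along the tool's axes as they then stand; what a row does not reach is not made up. Full scale, the value 1, is 0.04 m for a shift and 0.12 rad for a turn. A row lasts 1/12 s, in which the tool goes at most 41.7 mm and 7.16 degrees, less where a joint would pass 70% of its speed; a pose out of reach is approached as far as the arm can. A call with a number of a shift or a turn outside -1 to 1 is refused whole. A call with a gripper value outside its range is refused whole. The fingers move at their own pace and stop on an object; the grip force is fixed at half the most. Time passes only in rows, so rows that do not move let the fingers close. It gives the time, the measured TCP pose, the force, the opening and the grip force at its end, in the units of the state.
- get_state(): the state, without advancing time (a new reading comes with each control period).
- capture(name): name is "scene" or "top" or "wrist"; returns the picture (420x560x3 uint8, red, green, blue); there is no depth.
- camera_model(name): a dict with "fx", "fy", "cx", "cy" (pixels), "k1" (the pictures are not rectified: a ray, as slopes to the right and down, at radius r is drawn at 1 + k1 r^2 times it, then the intrinsics apply), "eye" and "rotation" of the camera in the world; the wrist camera has in their place "tool_from_camera" (4x4, takes a point from camera to tool coordinates, whose origin is the TCP and whose axes are the flange's). Camera axes: x right, y down, z forward; pixel columns grow to the right and rows downward; lengths in m; the calibration is good to about 2 mm. A picture is of the moment at which its call begins: read the wrist's pose just before it. camera_model takes no time and is no camera call.
- sign_off(): hands the job in; it is judged then, once.
The state is a dict: "time_s": time; "qpos": joint angles; "qd": joint speeds; "tau": joint torques, N m; "tcp_pos": TCP position; "tool_rot": TCP orientation; "contact_force": force on the tool from outside, world axes, zero at the start; "wrist_torque": the same for the moment, N m; "gripper_width": opening from 0.0 (shut) to 1.0 (fully open); "finger_force": force on a finger pad.
Only numpy, scipy, OpenCV 4.12 (cv2) and the standard library are available. Lean on these libraries where they do the work, as an engineer would, in place of code of your own. Each camera call takes 0.05 s, during which the arm holds its last target. There are 200 camera calls.

## Working session

There is one attempt and no reset: what is moved stays moved. The work goes in short steps, Python scripts to look and compute and a tool call to move; the robot and the scene stay as the last step left them, time stands still between calls to the robot, and variables do not carry over. Pictures are saved under pics/ and viewed, at most 10 in all, crops included, and the job is handed in when it is done.

Besides the shell and the picture viewer there is one more tool, called in YAML: its name, and indented under it one key for each argument. arm_command: Moves the arm, as the interface text tells. Shift numbers are shares of 0.04 m and turn numbers shares of 0.12 rad, none past 1 either way. Its arguments: {"type":"object","properties":{"targets":{"type":"string"}},"required":["targets"]}

```bash
ls; mkdir -p pics; python3 - <<'E'
from rig import *
import cv2,numpy as np
s=get_state();print(s, tcp_to_tips)
for n in("scene","top"):
    cv2.imwrite(f"pics/{n}0.png",capture(n)[:,:,::-1]);print(n,camera_model(n))
print(camera_model("wrist"))
E
```

```text
pics
{'time_s': 0.0, 'qpos': array([ 1.22297794e+00,  2.13352978e-01, -3.50473554e-02,  1.32349344e+00,
        4.76107191e-06,  1.57079343e+00]), 'qd': array([-1.00332341e-03, -2.71267153e-04, -1.16283604e-03, -4.87359013e-05,
        1.42424495e-03, -1.72515177e-04]), 'tau': array([ 2.30078069e-03, -6.86155844e+01,  4.87127316e+01,  1.73976441e-02,
        2.46795344e-04,  5.25390828e-05]), 'tcp_pos': array([0.17033647, 0.46982172, 0.30342236]), 'tool_rot': array([-5.43563777e-01, -3.09401315e+00,  1.69646178e-03]), 'contact_force': array([-0.42941952, -0.13995154,  0.24222672]), 'wrist_torque': array([ 0.01941762, -0.01808537, -0.08429074]), 'finger_force': 0.0, 'gripper_width': 0.9994333535843077} 0.0726
scene {'fx': 419.4145971880423, 'fy': 419.4145971880423, 'cx': 279.79873374283176, 'cy': 205.59983044413963, 'k1': -0.08322751169039663, 'eye': array([1.65967716, 0.37170298, 0.79301326]), 'rotation': array([-1.33948609, -1.89432168,  1.05931058])}
top {'fx': 462.40617640192124, 'fy': 462.40617640192124, 'cx': 277.4920889392949, 'cy': 218.1822951437504, 'k1': -0.08261479733266407, 'eye': array([0.39157223, 0.01390576, 1.27946824]), 'rotation': array([-2.12296636,  2.11023148, -0.20570472])}
{'fx': 331.6018734418859, 'fy': 331.6018734418859, 'cx': 278.7760111276148, 'cy': 209.3924604566298, 'k1': -0.011859063492467598, 'tool_from_camera': array([[-4.76872025e-04, -9.47815951e-01, -3.18817651e-01,
         8.30218875e-02],
       [ 9.99999854e-01, -5.33096913e-04,  8.90973331e-05,
        -3.24658960e-04],
       [-2.54408579e-04, -3.18817562e-01,  9.47816067e-01,
        -6.90596970e-02],
       [ 0.00000000e+00,  0.00000000e+00,  0.00000000e+00,
         1.00000000e+00]])}
```

View pics/top0.png

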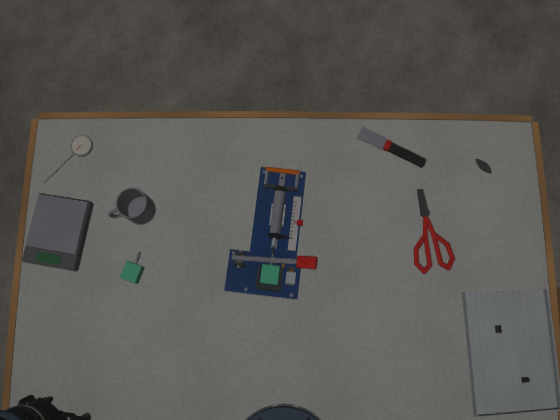

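View pics/scene0.png

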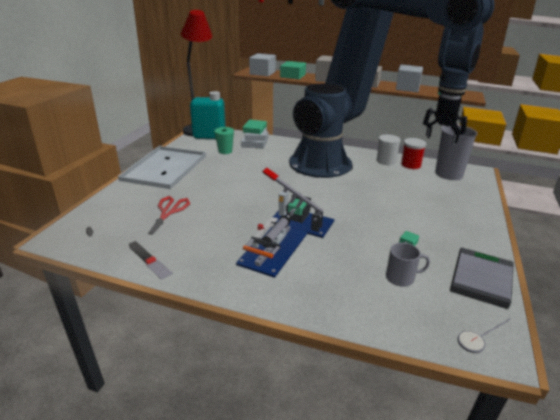

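The top view shows the tester with its orange handle at (282,171), on the side away from the robot. The red marker is at (299,223) and the red pad at (307,262). The pull direction is roughly world +x.

```bash
cat > h.py <<'E'
import numpy as np,cv2
from rig import *
from scipy.spatial.transform import Rotation as R
def cam(name,st=None):
    m=camera_model(name)
    if name=="wrist":
        T=np.eye(4);T[:3,:3]=R.from_rotvec(st["tool_rot"]).as_matrix();T[:3,3]=st["tcp_pos"]
        T=T@m["tool_from_camera"];return m,T[:3,3],T[:3,:3]
    return m,np.array(m["eye"]),R.from_rotvec(m["rotation"]).as_matrix()
def ray(c,uv):
    m,e,Rm=c
    K=np.array([[m["fx"],0,m["cx"]],[0,m["fy"],m["cy"]],[0,0,1]])
    p=cv2.undistortPoints(np.array(uv,float).reshape(-1,1,2),K,np.array([m["k1"],0,0,0,0]))[:,0]
    return np.c_[p,np.ones(len(p))]@Rm.T
def onz(c,uv,z):
    d=ray(c,uv);return c[1]+d*((z-c[1][2])/d[:,2])[:,None]
def proj(c,P):
    m,e,Rm=c
    q=(np.atleast_2d(P)-e)@Rm;p=q[:,:2]/q[:,2:];p=p*(1+m["k1"]*(p**2).sum(1))[:,None]
    return p*m["fx"]+[m["cx"],m["cy"]]
def blobs(im,lo,hi,amin=8,roi=None):
    h=cv2.cvtColor(im,cv2.COLOR_RGB2HSV);k=cv2.inRange(h,lo,hi)
    n,_,s,c=cv2.connectedComponentsWithStats(k)
    return [(int(s[i,4]),s[i,:4].tolist(),c[i].round(2).tolist()) for i in range(1,n) if s[i,4]>=amin],k
E
python3 - <<'E'
from h import *
im=cv2.imread("pics/top0.png")[:,:,::-1].copy();c=cam("top")
x0,y0,x1,y1=215,155,330,310
for n,lo,hi in(("orange",(9,120,90),(22,255,255)),("red",(0,150,60),(6,255,255)),("red2",(172,150,60),(180,255,255)),("mint",(70,80,90),(90,255,255)),("blue",(100,120,40),(125,255,255))):
    b,k=blobs(im,lo,hi,6)
    for a in b:
        if x0<a[2][0]<x1 and y0<a[2][1]<y1: print(n,a)
    if n=="blue":
        k[:, :x0]=0;k[:,x1:]=0;k[:y0]=0;k[y1:]=0
        pts=cv2.findNonZero(k);hull=cv2.approxPolyDP(cv2.convexHull(pts),3,True)[:,0];print(hull.tolist());print(onz(c,hull,.012).round(4))
print("handle",onz(c,[282,171],.06),"pad",onz(c,[307,262.5],.178))
cv2.imwrite("pics/crop1.png",cv2.resize(im[y0:y1,x0:x1,::-1],None,fx=3.8,fy=3.8,interpolation=cv2.INTER_CUBIC))
E
```

```text
orange (138, [266, 167, 34, 8], [282.38, 170.18])
red (28, [297, 220, 6, 5], [299.39, 222.14])
red (226, [297, 256, 20, 13], [306.33, 261.73])
red2 (6, [296, 264, 4, 4], [297.0, 266.0])
mint (314, [260, 265, 19, 19], [269.33, 273.98])
blue (1252, [245, 168, 29, 89], [261.67, 221.5])
blue (117, [268, 173, 11, 12], [273.17, 178.29])
blue (455, [281, 172, 24, 65], [291.29, 204.68])
blue (109, [285, 175, 10, 12], [289.57, 180.17])
blue (6, [301, 203, 1, 6], [301.0, 205.5])
blue (6, [300, 212, 1, 6], [300.0, 214.5])
blue (7, [298, 229, 1, 7], [298.0, 232.0])
blue (289, [273, 238, 24, 20], [283.67, 249.58])
blue (7, [297, 238, 1, 7], [297.0, 241.0])
blue (1317, [225, 250, 75, 49], [256.56, 279.47])
blue (14, [273, 263, 9, 4], [277.64, 264.14])
[[304, 172], [296, 298], [225, 289], [230, 250], [261, 168]]
[[ 0.7791 -0.0562  0.012 ]
 [ 0.4241 -0.0329  0.012 ]
 [ 0.447   0.1602  0.012 ]
 [ 0.5539  0.1492  0.012 ]
 [ 0.7903  0.0667  0.012 ]]
handle [[0.76693467 0.00684422 0.06      ]] pad [[ 0.50376716 -0.05310044  0.178     ]]
```

View pics/crop1.png

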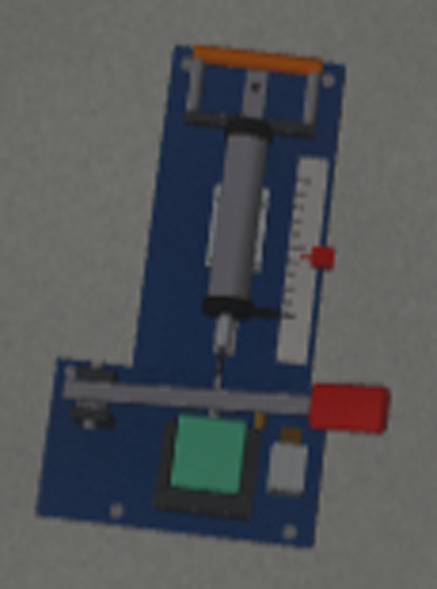

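The crop shows the tester turned about 174° from world, with the marker near (299,222) and the pointer near (290,237). The pad is raised. The handle's x of about 0.767 looks far for the arm's reach, so I'll cross-check it with the scene camera.

```bash
python3 - <<'E'
from h import *
im=cv2.imread("pics/scene0.png")[:,:,::-1].copy();c=cam("scene");t=cam("top")
for n,lo,hi in(("orange",(9,120,60),(20,255,255)),("red",(0,150,60),(5,255,255))):
    for a in blobs(im,lo,hi,6)[0]:
        if 230<a[2][0]<340 and 160<a[2][1]<280: print(n,a)
print("base",onz(t,[[283,408]],0.1),onz(t,[[283,408]],0.0))
def tri(u,v):
    d1=ray(t,u)[0];d2=ray(c,v)[0]
    s=np.linalg.lstsq(np.c_[d1,-d2],c[1]-t[1],rcond=None)[0]
    return t[1]+s[0]*d1,c[1]+s[1]*d2
print("bar",tri([282.38,170.18],[263,249]))
print("pad",tri([306.33,261.73],[271,174]))
# pose fit from points
from scipy.optimize import least_squares
P=np.array([[-150,0,66],[104.5,84,180],[-170,65,12],[190,80,12],[190,-120,12],[75,-120,12],[-170,-65,12]])/1e3
U=np.array([[282.4,170.2],[306.8,262],[304.8,172],[296.5,298.5],[225,289.5],[230,249.5],[261,167.5]])
def W(x,P): return (P@R.from_euler("z",x[2]).as_matrix().T)+[x[0],x[1],0]
f=lambda x:(proj(t,W(x,P))-U).ravel()
r=least_squares(f,[.61,0,3.05]);print(r.x,r.fun.round(1))
print("grip",W(r.x,np.array([[-.15,0,.06]])),"pad",W(r.x,np.array([[.1045,.084,.18],[.1045,.12,.095]])),"pred scene bar",proj(c,W(r.x,P[:2])))
for z in(.045,.055): # marker from tester frame
    q=onz(t,[[299.39,222.14],[290.5,237.5]],z); print(z,(q-[r.x[0],r.x[1],0])@R.from_euler("z",r.x[2]).as_matrix())
E
```

```text
orange (9, [280, 197, 3, 4], [280.67, 198.44])
orange (85, [244, 246, 28, 11], [257.85, 251.13])
red (80, [264, 168, 14, 12], [270.09, 173.41])
red (6, [259, 225, 3, 3], [260.33, 225.83])
base [[0.15522705 0.00188422 0.1       ]] [[0.13518877 0.00086499 0.        ]]
bar (array([0.76588871, 0.0058826 , 0.07098275]), array([0.76074124, 0.02267753, 0.06927687]))
pad (array([ 0.50579014, -0.0516193 ,  0.17616765]), array([ 0.50430214, -0.04686875,  0.17573147]))
[0.61833373 0.02181224 3.03330448] [ 0.1 -0.  -0.9 -0.3  0.9 -0.4  1.1  0.7 -0.6  1.2  0.  -0.5 -0.5 -0.8]
grip [[0.76745511 0.00560074 0.06      ]] pad [[ 0.50536739 -0.05040172  0.18      ]
 [ 0.50147663 -0.08619086  0.095     ]] pred scene bar [[256.59484465 250.00420568]
 [269.8770821  172.79564291]]
0.045 [[-0.01547137  0.06162552  0.045     ]
 [ 0.02924652  0.04221835  0.045     ]]
0.055 [[-0.01352681  0.06138851  0.055     ]
 [ 0.03082884  0.04213855  0.055     ]]
```

arm_command:
  targets: "-.8 -.6 0 0 0;-.8 -.6 0 0 0;-.8 -.6 0 0 0;-.8 -.6 0 0 0;-.8 -.6 0 0 0"

```text
time_s: 0.52
tcp_pos: [0.2803, 0.301, 0.3037]
tool_rot: [-0.542, -3.094, 0.0]
contact_force: [0.7, -0.3, -0.1]
gripper_width: 0.299
finger_force: 0.0
```

arm_command:
  targets: "-.8 -.6 0 0 0;-.8 -.6 0 0 0;-.8 -.6 0 0 0;-.8 -.6 0 0 0;-.8 -.6 0 0 0"

```text
time_s: 0.93
tcp_pos: [0.3899, 0.1334, 0.3039]
tool_rot: [0.544, 3.094, 0.0]
contact_force: [0.8, 1.5, 0.5]
gripper_width: -0.001
finger_force: 0.0
```

arm_command:
  targets: "-.8 -.6 0 0 0;-.8 -.6 0 0 0;-.8 -.6 0 0 0;0 0 0 0 0"

```text
time_s: 1.27
tcp_pos: [0.4576, 0.03, 0.3033]
tool_rot: [0.551, 3.093, -0.002]
contact_force: [0.3, 0.6, -0.7]
gripper_width: -0.003
finger_force: 0.0
```

```bash
cat >> h.py <<'E'
X0=np.array([0.6183,0.0218,3.0333])
def TW(p): # tester mm -> world m
    return R.from_euler("z",X0[2]).apply(np.array(p)/1e3)+[X0[0],X0[1],0]
def tostr(p): # world -> tester mm
    return 1e3*R.from_euler("z",-X0[2]).apply(np.array(p)-[X0[0],X0[1],0])
def need(p): # tool units (rows of full scale) to bring tcp to world p
    s=get_state();return (R.from_rotvec(s["tool_rot"]).inv().apply(np.array(p)-s["tcp_pos"])/.04).round(2)
def stat():
    s=get_state();Rm=R.from_rotvec(s["tool_rot"]).as_matrix()
    print("t",round(s["time_s"],2),"tcp",s["tcp_pos"].round(4),"tester",tostr(s["tcp_pos"]).round(1),"yaw_y deg",np.degrees(np.arctan2(Rm[1,1],Rm[0,1])).round(1),"tilt",np.degrees(np.arccos(-Rm[2,2])).round(2),"F",s["contact_force"].round(1),"ff",round(float(s["finger_force"]),1),"w",round(float(s["gripper_width"]),2),"q",s["qpos"].round(2))
    return s
E
python3 - <<'E'
from h import *
s=stat()
for a in(35.4,25,15,10,7.6): 
    a=np.radians(a);y=-85+208*np.cos(a);z=60+208*np.sin(a)
    print(TW([104.5,y,z]),need(TW([104.5,y,z+72.6])))
c=cam("wrist",s);im=capture("wrist");cv2.imwrite("pics/w1.png",im[:,:,::-1])
E
```

```text
t 1.27 tcp [0.4576 0.03   0.3033] tester [160.6   9.2 303.3] yaw_y deg 69.8 tilt 0.08 F [ 0.3  0.6 -0.7] ff 0.0 w -0.0 q [ 0.07  0.13 -0.14  1.3  -0.    0.42]
[ 0.50527426 -0.05095684  0.18049048] [-1.82 -1.49  1.26]
[ 0.50322446 -0.06981118  0.1479046 ] [-1.93 -1.95  2.07]
[ 0.50188419 -0.08213909  0.11383436] [-2.01 -2.25  2.93]
[ 0.50145971 -0.08604352  0.09611882] [-2.03 -2.34  3.37]
[ 0.50131566 -0.08736854  0.08750933] [-2.04 -2.37  3.58]
```

View pics/w1.png

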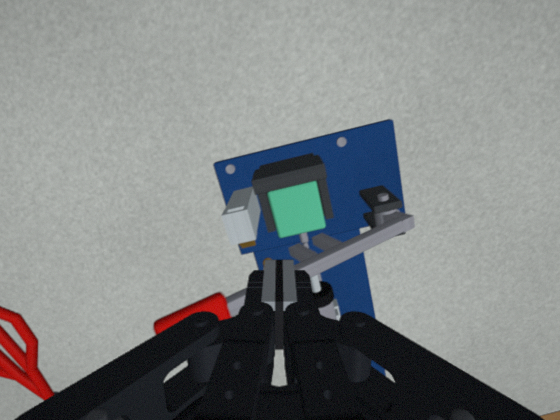

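The wrist view shows the pad (190,312), the lever arm and the mint block (297,210), consistent with the fit. Next I align the tool with the tester and go above the pad.

arm_command:
  targets: "0 0 0 -.68 0;0 0 0 -.68 0;0 0 0 -.68 0;0 0 0 0 0"

```text
time_s: 1.65
tcp_pos: [0.4547, 0.0356, 0.3038]
tool_rot: [-0.154, -3.137, -0.0]
contact_force: [-0.4, -0.0, -1.1]
gripper_width: -0.003
finger_force: 0.0
```

arm_command:
  targets: "-.48 -.63 0 0 0;-.48 -.63 0 0 0;-.48 -.63 0 0 0;0 0 0 0 0;0 0 0 0 0"

```text
time_s: 2.07
tcp_pos: [0.5048, -0.0466, 0.3034]
tool_rot: [-0.168, -3.136, -0.0]
contact_force: [0.1, 0.8, 0.3]
gripper_width: 0.0
finger_force: 0.0
```

```bash
python3 - <<'E'
from h import *
s=stat();print(need(TW([104.5,86,252.6])))
E
```

```text
t 2.07 tcp [ 0.5048 -0.0466  0.3034] tester [105.4  80.2 303.4] yaw_y deg 83.9 tilt 0.06 F [0.1 0.8 0.3] ff 0.0 w 0.0 q [-0.09  0.23 -0.02  1.33  0.    0.01]
[-0.02 -0.14  1.27]
```

arm_command:
  targets: "0 -.07 .4 0 0;0 -.07 .4 0 0;0 -.05 .4 0 0;0 -.1 .2 0 0;0 0 0 0 0"

```text
time_s: 2.48
tcp_pos: [0.5026, -0.057, 0.2468]
tool_rot: [-0.162, -3.136, -0.001]
contact_force: [-1.5, 2.7, 1.6]
gripper_width: 0.001
finger_force: 1.4
```

arm_command:
  targets: "0 -.1 .2 0 0;0 -.1 .2 0 0;0 -.1 .2 0 0;0 -.08 .2 0 0;0 0 0 0 0"

```text
time_s: 2.9
tcp_pos: [0.5016, -0.0734, 0.2146]
tool_rot: [-0.163, -3.136, 0.0]
contact_force: [0.7, 0.2, 4.2]
gripper_width: -0.002
finger_force: 1.9
```

arm_command:
  targets: "0 -.06 .2 0 0;0 -.06 .2 0 0;0 -.06 .2 0 0;0 -.04 .2 0 0;0 0 0 0 0"

```text
time_s: 3.32
tcp_pos: [0.5011, -0.0822, 0.1831]
tool_rot: [-0.163, -3.137, 0.001]
contact_force: [1.3, -3.5, 5.9]
gripper_width: -0.002
finger_force: 3.3
```

```bash
python3 - <<'E'
from h import *
s=stat();print(need(TW([104.5,121,88+72.6])))
E
```

```text
t 3.32 tcp [ 0.5011 -0.0822  0.1831] tester [105.3 116.1 183.1] yaw_y deg 84.1 tilt 0.05 F [ 1.3 -3.5  5.9] ff 3.3 w -0.0 q [-0.16  0.28 -0.25  1.03 -0.   -0.06]
[-0.02 -0.12  0.56]
```

arm_command:
  targets: "0 -.04 .15 0 0;0 -.03 .15 0 0;0 -.02 .12 0 0;0 0 .06 0 0;0 0 0 0 0"

```text
time_s: 3.73
tcp_pos: [0.5007, -0.0855, 0.1645]
tool_rot: [0.162, 3.137, -0.001]
contact_force: [-0.1, -3.2, 6.1]
gripper_width: -0.003
finger_force: 2.8
```

arm_command:
  targets: "0 0 .05 0 0;0 0 .05 0 0;0 0 0 0 0"

```text
time_s: 3.98
tcp_pos: [0.5008, -0.0854, 0.1609]
tool_rot: [0.162, 3.137, -0.001]
contact_force: [-0.4, -4.2, 5.9]
gripper_width: 0.002
finger_force: 2.9
```

arm_command:
  targets: "0 0 .05 0 0;0 0 .03 0 0;0 0 0 0 0"

```text
time_s: 4.23
tcp_pos: [0.501, -0.0854, 0.1585]
tool_rot: [0.162, 3.136, -0.001]
contact_force: [-5.0, -4.9, 17.7]
gripper_width: -0.005
finger_force: 9.2
```

arm_command:
  targets: "0 0 .05 0 0;0 0 0 0 0"

```text
time_s: 4.4
tcp_pos: [0.5011, -0.0855, 0.1573]
tool_rot: [0.162, 3.135, -0.002]
contact_force: [-11.8, -3.6, 36.1]
gripper_width: -0.003
finger_force: 18.3
```

Hard stop reached. I back off slowly and check whether the lever stays down.

arm_command:
  targets: "0 0 -.1 0 0;0 0 -.1 0 0;0 0 -.1 0 0;0 0 -.3 0 0;0 0 0 0 0"

```text
time_s: 4.82
tcp_pos: [0.5012, -0.0851, 0.181]
tool_rot: [0.161, 3.136, 0.0]
contact_force: [0.2, -0.1, 0.8]
gripper_width: -0.001
finger_force: 0.0
```

arm_command:
  targets: "0 0 -.8 0 0;0 0 -.8 0 0;0 0 -.8 0 0;0 0 0 0 0"

```text
time_s: 5.15
tcp_pos: [0.5023, -0.0853, 0.2807]
tool_rot: [0.161, 3.131, -0.001]
contact_force: [1.3, 0.9, 0.6]
gripper_width: 0.001
finger_force: 0.0
```

```bash
python3 - <<'E'
from h import *
s=stat();print(need(TW([-135,0,200])))
t=cam("top");im=capture("scene");c=cam("scene")
cv2.imwrite("pics/s2.png",cv2.resize(im[150:290,200:360,::-1],None,fx=4,fy=4,interpolation=cv2.INTER_CUBIC))
for a in blobs(im,(0,150,60),(5,255,255),6)[0]:
    if 230<a[2][0]<340 and 160<a[2][1]<280: print(a)
print("latched pred",proj(c,TW([104.5,120,90])))
E
```

```text
t 5.15 tcp [ 0.5023 -0.0853  0.2807] tester [103.8 119.  280.7] yaw_y deg 84.1 tilt 0.39 F [1.3 0.9 0.6] ff 0.0 w 0.0 q [-0.17  0.23 -0.07  1.26  0.   -0.07]
[-5.97  2.94  2.06]
(52, [255, 192, 12, 6], [260.94, 194.17])
(8, [259, 225, 3, 3], [260.12, 225.88])
latched pred [[260.33473365 194.3593901 ]]
```

View pics/s2.png

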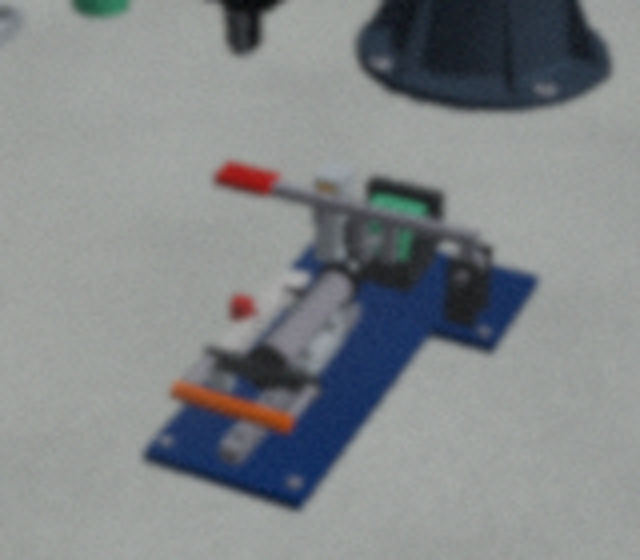

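The lever stays down after release: the pad blob is at (261,194), where the latched pose predicts it. Next I test the reach above the handle.

arm_command:
  targets: "0 .75 0 0 0;-.3 .75 0 0 0;-.6 .75 .3 0 0;-.9 .7 .3 0 0;-.9 0 .3 0 0"

```text
time_s: 5.62
tcp_pos: [0.6163, 0.0227, 0.2396]
tool_rot: [-0.156, -3.137, -0.002]
contact_force: [1.0, 0.2, 0.5]
gripper_width: 0.003
finger_force: 0.0
```

arm_command:
  targets: "-.9 0 0 0 0;-.9 0 0 0 0;-.8 0 0 0 0;0 0 0 0 0;0 0 0 0 0"

```text
time_s: 6.03
tcp_pos: [0.7171, 0.0079, 0.2376]
tool_rot: [-0.162, -3.134, 0.0]
contact_force: [-0.6, 0.4, 0.1]
gripper_width: 0.003
finger_force: 0.0
```

```bash
python3 - <<'E'
from h import *
s=stat();print(need(TW([-132,0,160])))
E
```

```text
t 6.03 tcp [0.7171 0.0079 0.2376] tester [-99.7   3.2 237.6] yaw_y deg 84.1 tilt 0.19 F [-0.6  0.4  0.1] ff 0.0 w 0.0 q [0.01 0.72 0.58 1.43 0.   0.11]
[-0.81  0.08  1.94]
```

arm_command:
  targets: "-.7 .05 0 0 0;-.7 .05 0 0 0;-.6 0 0 0 0;0 0 0 0 0;0 0 0 0 0"

```text
time_s: 6.45
tcp_pos: [0.7778, 0.0052, 0.2407]
tool_rot: [-0.162, -3.136, -0.0]
contact_force: [0.8, -0.8, -0.1]
gripper_width: -0.001
finger_force: 0.0
```

```bash
python3 - <<'E'
from h import *
s=stat();print(need(TW([-132,0,160])))
im=capture("wrist");cv2.imwrite("pics/w2.png",im[:,:,::-1]);np.save("w2.npy",np.r_[s["tcp_pos"],s["tool_rot"]])
E
```

```text
t 6.45 tcp [0.7778 0.0052 0.2407] tester [-160.4   -0.7  240.7] yaw_y deg 84.1 tilt 0.08 F [ 0.8 -0.8 -0.1] ff 0.0 w -0.0 q [0.01 0.93 0.99 1.63 0.   0.11]
[ 0.71 -0.01  2.02]
```

View pics/w2.png

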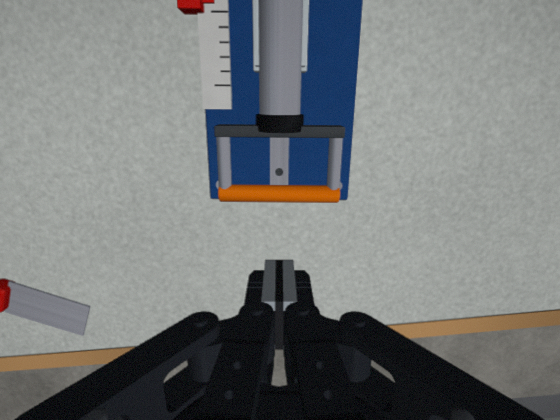

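```bash
python3 - <<'E'
from h import *
# (q2,q3,tcp)
D=[(.2134,-.035,.17034,.46982,.30342),(.13,-.14,.4576,.03,.3033),(.23,-.02,.5048,-.0466,.3034),(.28,-.25,.5011,-.0822,.1831),(.23,-.07,.5023,-.0853,.2807),(.72,.58,.7171,.0079,.2376),(.93,.99,.7778,.0052,.2407)]
from scipy.optimize import least_squares
d=np.array(D);q2,q3=d[:,0],d[:,1];r=np.hypot(d[:,2],d[:,3]);z=d[:,4]
def fk(p,q2,q3):
    f=q2-q3
    return p[0]+p[1]*np.sin(q2)+p[2]*np.cos(f)+p[3]*np.sin(f), p[4]+p[1]*np.cos(q2)-p[2]*np.sin(f)+p[3]*np.cos(f)
g=lambda p:np.r_[fk(p,q2,q3)[0]-r,fk(p,q2,q3)[1]-z]
s=least_squares(g,[0,.4,.4,0,0]);p=s.x;print(p,s.fun.round(3))
for R_ in(.78,.80,.82,.83):
    u=least_squares(lambda u:np.array(fk(p,*u))-[R_,.114],[.9,.6]);print(R_,u.x,u.cost, "q4",1.571-u.x[0]+u.x[1])
im=cv2.imread("pics/w2.png")[:,:,::-1].copy();v=np.load("w2.npy");c=cam("wrist",dict(tcp_pos=v[:3],tool_rot=v[3:]))
for a in blobs(im,(7,150,90),(22,255,255),100)[0]: print(a, tostr(onz(c,[a[2]],.065)).round(1))
E
```

```text
[-0.00855102  0.48971686  0.39823972  0.07586685 -0.15039957] [ 0.     0.     0.001  0.001 -0.004  0.002 -0.001  0.    -0.001 -0.002
  0.001  0.001 -0.     0.001]
0.78 [0.90446025 0.62159693] 8.133651118198834e-17 q4 1.288136682970694
0.8 [0.96786118 0.74679732] 1.5416431166439888e-18 q4 1.3499361354707045
0.82 [1.04503714 0.90274677] 3.3432771138105685e-23 q4 1.428709626459657
0.83 [1.09396871 1.00364916] 2.342871150622797e-18 q4 1.4806804518004797
(1896, [218, 185, 122, 17], [278.82, 193.19]) [[-146.3   -0.6   65. ]]
```

The wrist view shows the orange bar at (279,193), the gauge end plate at row 131 and a free gap between them. I'll hook the shut fingers into that gap from above and then pull.

arm_command:
  targets: ".5 0 0 0 0;.42 0 0 0 0;0 0 .8 0 0;0 0 .7 0 0;0 0 0 0 0"

```text
time_s: 6.92
tcp_pos: [0.741, 0.0086, 0.1778]
tool_rot: [-0.161, -3.13, 0.001]
contact_force: [-1.3, 0.4, -0.7]
gripper_width: 0.005
finger_force: 0.0
```

```bash
python3 - <<'E'
from h import *
s=stat();print(need(TW([-124,0,118])))
im=capture("wrist");cv2.imwrite("pics/w3.png",im[:,:,::-1])
c=cam("wrist",s)
for a in blobs(im,(7,150,90),(22,255,255),100)[0]: print(a, tostr(onz(c,[a[2]],.065)).round(1))
print("tips proj",proj(c,TW([-124,0,60])),proj(c,TW([-143,0,60])),proj(c,TW([-107,0,60])))
E
```

```text
t 6.92 tcp [0.741  0.0086 0.1778] tester [-123.4   -0.2  177.8] yaw_y deg 84.1 tilt 0.44 F [-1.3  0.4 -0.7] ff 0.0 w 0.0 q [0.01 0.79 0.56 1.35 0.   0.11]
[-0.03 -0.    1.49]
(861, [205, 267, 59, 21], [230.29, 277.11]) [[-145.1   30.    65. ]]
(875, [295, 267, 60, 22], [328.03, 278.06]) [[-145.5  -30.7   65. ]]
tips proj [[278.7874383  242.83464347]] [[278.63887515 270.38189841]] [[278.92792176 216.78020007]]
```

View pics/w3.png

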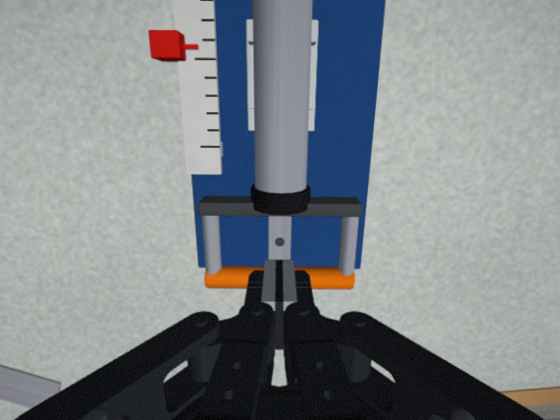

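The bar spans rows 267–288 and the end plate's lower edge is at row 216, so the fingers will enter mid-gap. The marker tip is at (197,47).

arm_command:
  targets: "0 0 .5 0 0;0 0 .4 0 0;0 0 .35 0 0;0 0 .2 0 0;0 0 0 0 0"

```text
time_s: 7.38
tcp_pos: [0.7445, 0.0085, 0.1244]
tool_rot: [-0.162, -3.137, 0.0]
contact_force: [0.5, -0.1, -0.1]
gripper_width: -0.002
finger_force: 0.0
```

```bash
python3 - <<'E'
from h import *
s=stat()
im=capture("wrist");cv2.imwrite("pics/w4.png",im[:,:,::-1]);c=cam("wrist",s)
for a in blobs(im,(0,150,60),(5,255,255),15)[0]: print("red",a, tostr(onz(c,[a[2]],.045)).round(1))
t=cam("top");im=capture("top")
cv2.imwrite("pics/t4.png",im[:,:,::-1])
for a in blobs(im,(0,150,60),(6,255,255),6)[0]:
    if 250<a[2][0]<330 and 155<a[2][1]<300: print("top red",a, tostr(onz(t,[a[2]],.045)).round(1))
E
```

```text
t 7.38 tcp [0.7445 0.0085 0.1244] tester [-126.9   -0.4  124.4] yaw_y deg 84.1 tilt 0.05 F [ 0.5 -0.1 -0.1] ff 0.0 w -0.0 q [ 0.01  0.81  0.47  1.23 -0.    0.11]
red (1854, [94, 0, 72, 37], [124.55, 16.3]) [[-13.   61.5  45. ]]
```

View pics/w4.png

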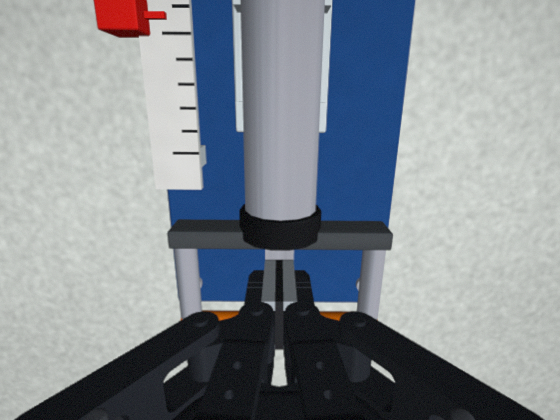

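The fingers are in the gap with no contact. The needle tip of the marker is at (164,15), just inside the long 50 mm tick at row 33.

```bash
python3 - <<'E'
from h import *
v=dict(tcp_pos=np.array([.7445,.0085,.1244]),tool_rot=np.array([-.162,-3.137,0]));c=cam("wrist",v)
P=[[164,15],[175,33],[186,152],[187,83.5]]
for z in(.040,.045):print(tostr(onz(c,P,z)).round(1))
E
```

```text
[[-11.6  47.2  40. ]
 [-18.2  43.3  40. ]
 [-67.6  42.8  40. ]
 [-38.   39.9  40. ]]
[[-12.6  45.7  45. ]
 [-19.1  41.9  45. ]
 [-66.9  41.4  45. ]
 [-38.2  38.6  45. ]]
```

arm_command:
  targets: "0 0 .15 0 0;-.1 0 0 0 0;-.1 0 0 0 0;0 0 0 0 0"

```text
time_s: 7.82
tcp_pos: [0.7537, 0.0076, 0.1185]
tool_rot: [0.162, 3.137, 0.0]
contact_force: [-1.3, 0.4, 0.5]
gripper_width: 0.002
finger_force: 0.5
```

arm_command:
  targets: "-.05 0 0 0 0;0 0 0 0 0"

```text
time_s: 7.98
tcp_pos: [0.7553, 0.0074, 0.1184]
tool_rot: [0.162, 3.137, 0.0]
contact_force: [-0.7, 0.2, 1.6]
gripper_width: -0.003
finger_force: 0.8
```

arm_command:
  targets: "-.05 0 0 0 0;0 0 0 0 0"

```text
time_s: 8.15
tcp_pos: [0.7572, 0.0072, 0.1183]
tool_rot: [-0.162, -3.137, 0.0]
contact_force: [-1.8, 0.2, 0.9]
gripper_width: -0.001
finger_force: 1.0
```

arm_command:
  targets: "-.1 0 0 0 0;-.1 0 0 0 0;0 0 0 0 0;0 0 0 0 0"

```text
time_s: 8.48
tcp_pos: [0.7652, 0.0064, 0.1182]
tool_rot: [0.162, 3.137, -0.0]
contact_force: [-3.3, -0.1, 1.5]
gripper_width: -0.001
finger_force: 1.8
```

```bash
python3 - <<'E'
from h import *
stat()
for i in range(1):
    im=capture("scene");cv2.imwrite("pics/s5.png",im[:,:,::-1])
c=cam("scene");t=cam("top")
for a in blobs(im,(9,120,60),(20,255,255),20)[0]:
    if 200<a[2][0]<340 and 160<a[2][1]<300: print(a,tostr(onz(c,[a[2]],.062)))
im0=cv2.imread("pics/scene0.png")[:,:,::-1].copy()
a=[[257.85,251.13]];print(tostr(onz(c,a,.062)))
E
```

```text
t 8.48 tcp [0.7652 0.0064 0.1182] tester [-147.7   -0.5  118.2] yaw_y deg 84.1 tilt 0.0 F [-3.3 -0.1  1.5] ff 1.8 w -0.0 q [ 0.01  0.87  0.56  1.26 -0.    0.11]
(103, [241, 249, 29, 11], [255.22, 254.16]) [[-164.36385823   -3.12131707   62.        ]]
[[-148.49258502   -3.2042798    62.        ]]
```

The scene view shows the bar has moved 16 mm at this TCP, so contact was at tester x ≈ -132. The target is TCP x ≈ -175.

arm_command:
  targets: "-.12 0 0 0 0;-.12 0 0 0 0;-.12 0 0 0 0;-.12 0 0 0 0;0 0 0 0 0"

```text
time_s: 8.95
tcp_pos: [0.784, 0.0044, 0.118]
tool_rot: [-0.162, -3.136, 0.0]
contact_force: [-7.1, -1.7, 4.5]
gripper_width: -0.002
finger_force: 3.6
```

arm_command:
  targets: "-.08 0 0 0 0;-.06 0 0 0 0;-.04 0 0 0 0;0 0 0 0 0;0 0 0 0 0"

```text
time_s: 9.37
tcp_pos: [0.7906, 0.0037, 0.1181]
tool_rot: [-0.162, -3.136, 0.0]
contact_force: [-8.9, -0.2, 2.7]
gripper_width: -0.0
finger_force: 4.3
```

```bash
python3 - <<'E'
from h import *
stat();c=cam("scene");t=cam("top")
im=np.mean([capture("scene").astype(float) for i in range(4)],0).astype(np.uint8);it=capture("top")
for a in blobs(im,(9,120,60),(20,255,255),20)[0]:
    if 200<a[2][0]<340 and 160<a[2][1]<300: print(a,tostr(onz(c,[a[2]],.062)))
A=cv2.resize(im[190:265,225:300,::-1],(560,560),interpolation=cv2.INTER_CUBIC);B=cv2.resize(it[190:250,270:330,::-1],(230,230),interpolation=cv2.INTER_CUBIC)
o=np.zeros((560,790,3),np.uint8);o[:,:560]=A;o[:230,560:]=B;o=np.clip(o*1.5,0,255).astype(np.uint8)
cv2.imwrite("pics/m6.png",o);print((proj(c,TW([[-13,45.5,45],[-13,52,45],[30,45.5,45]]))-[225,190])*560/75)
E
```

```text
t 9.37 tcp [0.7906 0.0037 0.1181] tester [-173.3   -0.6  118.1] yaw_y deg 84.1 tilt 0.08 F [-8.9 -0.2  2.7] ff 4.3 w -0.0 q [ 0.    0.94  0.71  1.34 -0.    0.11]
(120, [236, 254, 30, 12], [251.28, 259.19]) [[-189.49658861   -4.05336706   62.        ]]
[[292.74721031 284.50863515]
 [279.16641248 280.70041602]
 [337.52370629 235.07257477]]
```

View pics/m6.png

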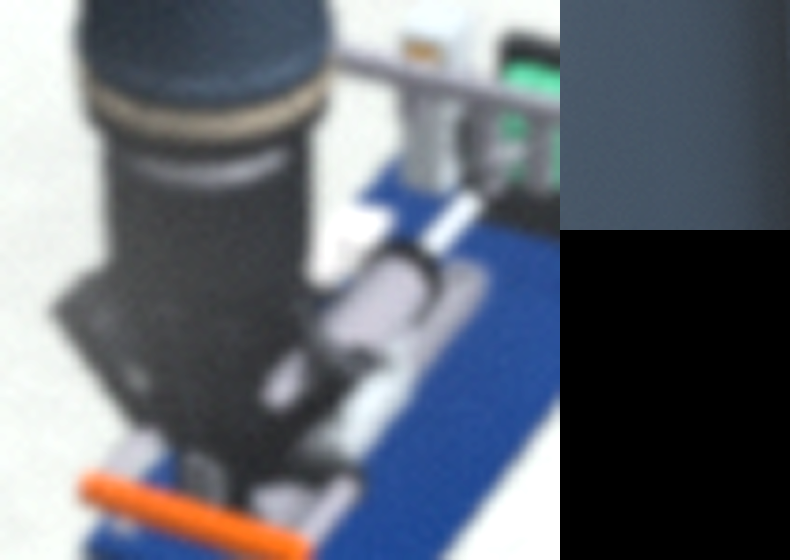

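arm_command:
  targets: "-.03 0 0 0 0;-.03 0 0 0 0;0 0 0 0 0;0 0 0 0 0;0 0 0 0 0"

```text
time_s: 10.03
tcp_pos: [0.7929, 0.0034, 0.1181]
tool_rot: [-0.162, -3.136, 0.0]
contact_force: [-9.2, -0.4, 3.6]
gripper_width: -0.002
finger_force: 4.6
```

```bash
python3 - <<'E'
from h import *
stat();c=cam("scene")
im=np.mean([capture("scene").astype(float) for i in range(4)],0).astype(np.uint8)
for a in blobs(im,(9,120,60),(20,255,255),20)[0]:
    if 200<a[2][0]<340 and 160<a[2][1]<300: print(a,tostr(onz(c,[a[2]],.062)))
# marker estimate: red clip/needle centroid in w3 vs ticks; needle row profile
w=cv2.imread("pics/w3.png");h=cv2.cvtColor(w,cv2.COLOR_BGR2HSV);k=cv2.inRange(h,(0,120,60),(6,255,255))
print("needle rows",np.where(k[:,192:197].any(1))[0])
g=cv2.cvtColor(w,cv2.COLOR_BGR2GRAY)[:160,202:213].mean(1);print("ticks",[i for i in range(1,159) if g[i]<g[i-1] and g[i]<=g[i+1] and g[i]<150])
s=get_state();cw=cam("wrist",s);print("marker in wrist view",proj(cw,TW([-13,46,45])))
E
```

```text
t 10.03 tcp [0.7929 0.0034 0.1181] tester [-175.5   -0.6  118.1] yaw_y deg 84.1 tilt 0.1 F [-9.2 -0.4  3.6] ff 4.6 w -0.0 q [ 0.    0.95  0.72  1.34 -0.    0.11]
(113, [236, 254, 29, 12], [250.35, 259.48]) [[-191.79203349   -2.35120152   62.        ]]
needle rows [44 45 46 47 48]
ticks [20, 39, 59, 77, 95, 113, 130, 146]
marker in wrist view [[ 142.86894564 -150.0591162 ]]
```

```bash
python3 -c "
from rig import *
print(sign_off())"
```

```text
the job is handed in; nothing more can be done
None
```

I latched the clamp lever and pulled the handle out about 43.5 mm, to the marker I measured at 43.5–44.5 mm. I handed in with the shut fingers hooked behind the bar at about 9 N; the arm hid the pointer and marker at the end, so "level" rests on measured handle travel, and no verdict came back.

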